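Slide a tub through the kerb gap onto the scale and weigh it

TASK

Without gripping or lifting it, push the low white lidded tub along the counter through the narrow gap between the two metal kerbs until it stands wholly on the flush square weighing plate behind them. Then press the round key on the scale's console fully down and let go of it. Leave the jar, the tin and the cup where they stand, and do not press the key before the tub is on the plate.

Things in the scene. Friction and masses are not known exactly. Their poses are not given: they have to be found in the camera images.
- tub: Loose round lidded white plastic tub, the only low wide thing: 96 mm diameter, 40 mm high, 0.25 to 0.5 kg, upright straight side; origin at the centre of its underside. It slides flat on the counter and stops when no longer pushed. Starts on the -y side of the gap (in the gap's axes), up to 50 mm off its middle line.
- gap (a point): Middle of the gap, on the counter. Fixed; position and yaw vary. Two metal kerbs stand in line along the x axis of this point, leaving 106 mm free (from x = -53 to +53 mm); each is 130 mm long along x, 14 mm thick along y (-7 to +7 mm) and 45 mm high. The y axis is the way through, from the tub's side to the plate's side (to the robot's left, give or take 0.25 rad); z is up.
- plate (a point): Centre of the fixed weighing plate, 150 x 150 mm, flush with the counter (no step), 125 mm from the gap's middle along +y; same axes as the gap. The tub is wholly on it when its centre is within 27 mm of this point along x and along y.
- key_top (a point): Centre of the top of the round metal spring key (30 mm diameter, in a slightly wider black collar), on the console: a grey box 200 mm (x) by 75 mm (y) by 35 mm high behind the plate, its near face 95 mm from the plate's centre along +y. The key lies 55 mm to -x and 132 mm to +y of the plate's centre and is pressed straight down.
- key (a joint): Travel of the key in m: 0 = up, 0.006 = fully down (about 4 N); springs back by itself.
- jar: Bystander: loose glass jar with steel cap, 52 mm diameter, 65 mm high; origin at the centre of its underside. It, the tin and the cup stand beside the kerbs' outer parts, near the plate or the way to the gap, in varying places.
- tin: Bystander: loose tin can with paper label, 58 mm diameter, 55 mm high; origin at the centre of its underside.
- cup: Bystander: loose open steel cup, 60 mm rim diameter, 55 mm high; origin at the centre of its underside.
There are look-alikes about, which are no part of the job. Several things have the shape of the tub; the one meant has the colours described above.

How it is judged:
By the outcome, as a careful person would: the job done as asked, in the order asked, and still so for the second after the job is handed in, with the robot touching nothing.
It also fails if it takes over 58 s, if anything falls off the work surface, if the arm or the gripper's body presses on something with over 40 N, if the wrist force passes 120 N, or if a joint passes its speed limit or range.

ROBOT

A 6-joint arm with a two-finger parallel gripper is mounted at the origin on the work surface. World frame = base frame: x ahead of the robot, y to its left, z up, the work surface at z = 0. Lengths are in m, angles in rad, forces in N, time in s.
With the tool pointing down it reaches from about 0.4 to 0.825 m from the base axis. Payload 7 kg.
Tool frame: the origin (TCP) lies at the very end of the fingers, on their centre line; the grasp point (between the pads) lies 19 mm behind it; z points along the fingers, y is the line along which they close (so a half turn about z gives the same grasp; the last joint's range is limited). The gripper opens to 88 mm and grips with 3 to 60 N. Pads are 19 mm wide; open, the fingers measure 130 mm over their backs; the gripper's body (78 mm by 193 mm) begins 47 mm behind the grasp point.
Start: joints at [1.544, 0.359, 0.012, 0, -1.224, -0.288], TCP at [0.209, 0.642, 0.227] pointing down, gripper open.
Joint ranges: [-3.07, 3.07], [-1.43, 2.12], [-1.02, 1.25], [-3.03, 1.67], [-3.05, -0], [-3.03, 3.03]. Speed limits (rad/s): [2.39, 2.39, 3.01, 3.14, 3.14, 3.14].

INTERFACE

Orientations are given as [roll, pitch, yaw] about the fixed x, y, z axes, in that order (R = Rz(yaw) Ry(pitch) Rx(roll)).
In Python, from station import arm gives the robot as it stands. The module is installed in compiled form; this text tells all that it offers.
- The arm moves only by the shell command python3 -m crank 'ROWS' [FORCE]. ROWS is JSON, a list of rows, each an object of numbers: "dx", "dy", "dz": the shift along the world's x, y, z in m; "twist": the turn about the world's z in degrees; "grip": the opening, from -1 (shut) to 1 (fully open). A call has exactly 5 rows; each row is the pose to reach, as a shift and turn from the pose commanded when the call began; what a row does not reach only later rows make up. A row lasts 1/12 s, in which the tool goes at most 41.7 mm and 7.16 degrees, less where a joint would pass 70% of its speed; a pose out of reach is approached as far as the arm can. A call with a gripper value outside its range is refused whole. The fingers move at their own pace and stop on an object; FORCE is the grip in N (left out, the last holds). Time passes only in rows, so rows that repeat a pose let the fingers close, or fill a call up. It gives the time, the measured TCP pose, the force, the opening and the grip force at its end, in the units of the state.
- arm.get_state(): the state, without advancing time (a new reading comes with each control period).
- arm.grab_frame(name): name is "scene" or "top" or "wrist"; returns the picture (384x512x3 uint8, red, green, blue); there is no depth.
- arm.get_calibration(name): a dict with "fx", "fy", "cx", "cy" (pixels), "cam_to_world" (4x4, takes a point from camera to world coordinates); the wrist camera has in their place "tool_from_camera" (4x4, takes a point from camera to tool coordinates, whose origin is the TCP and whose axes are the flange's). Camera axes: x right, y down, z forward; pixel columns grow to the right and rows downward; lengths in m; the calibration is good to about 2 mm. A picture is of the moment at which its call begins: read the wrist's pose just before it. get_calibration takes no time and is no camera call.
- arm.job_done(): hands the job in; it is judged then, once.
The state is a dict: "t": time; "q": joint angles; "qd": joint speeds; "joint_efforts": joint torques, N m; "eef_pos": TCP position; "ee_rot": TCP orientation; "force": force on the tool from outside, world axes, zero at the start; "moment": the same for the moment, N m; "width": finger opening in m; "gripper_force": force on a finger pad.
Only numpy, scipy, OpenCV 4.12 (cv2) and the standard library are available. Lean on these libraries where they do the work, as an engineer would, in place of code of your own. Each camera call takes 0.05 s, during which the arm holds its last target. There are 200 camera calls.

## Working session

There is one attempt and no reset: what is moved stays moved. The work goes in short steps, Python scripts to look and compute and a shell command to move; the robot and the scene stay as the last step left them, time stands still between calls to the robot, and variables do not carry over. Pictures are saved under pics/ and viewed, at most 10 in all, crops included, and the job is handed in when it is done.

```bash
mkdir -p pics; python3 - <<'E'
from station import arm
import cv2,numpy as np
s=arm.get_state();print(s['t'],s['eef_pos'],s['ee_rot'],s['width'])
for n in("top","scene"):
    im=arm.grab_frame(n);cv2.imwrite(f"pics/{n}0.png",cv2.resize(im[:,:,::-1],(800,600),interpolation=cv2.INTER_CUBIC));c=arm.get_calibration(n);print(n,c['fx'],c['cx'],c['cy'],np.round(c['cam_to_world'],3).tolist())
E
```

```text
0.0 [0.20888504 0.64136998 0.22562387] [ 3.13995114e+00 -1.61886865e-04 -3.14917117e-01] 0.08768869782990774
top 436.9220966685662 257.35252824910134 199.26285213768628 [[-0.0, -0.981, 0.191, 0.363], [-1.0, 0.001, 0.002, -0.003], [-0.002, -0.191, -0.981, 1.124], [0.0, 0.0, 0.0, 1.0]]
scene 363.99022983818026 250.50306606553048 196.2892863486388 [[-0.098, 0.645, -0.757, 1.148], [0.995, 0.067, -0.072, 0.074], [0.005, -0.761, -0.649, 0.554], [0.0, 0.0, 0.0, 1.0]]
```

View pics/top0.png

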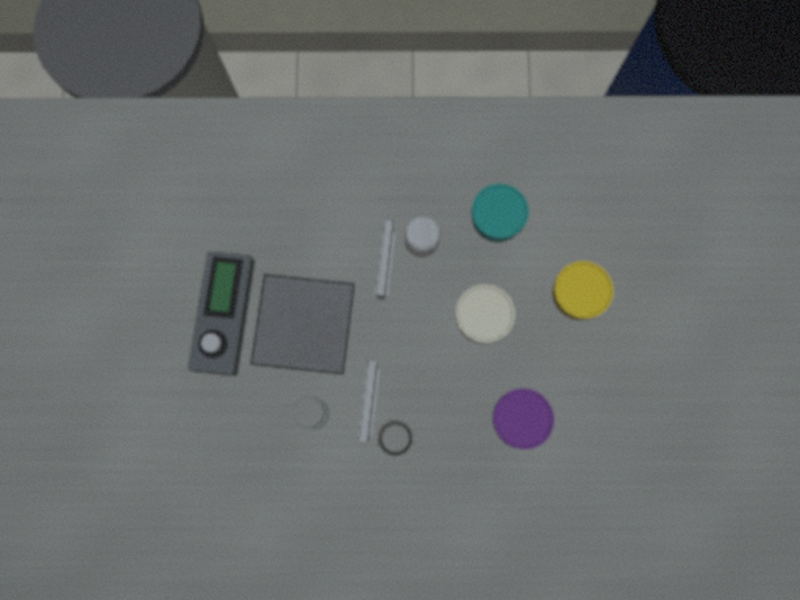

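View pics/scene0.png

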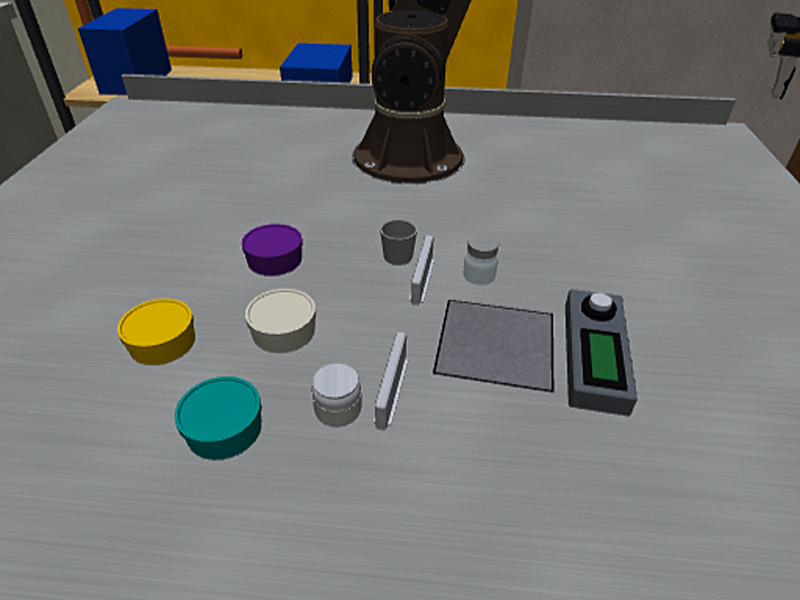

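Top view: the low wide candidates are white (486,313), teal (500,212), yellow (584,290) and purple (524,418). Only the one at (486,313) is white, so that is the tub. The plate is around (303,324), the key at (211,343), and the kerbs at (385,259) and (369,401). The bystanders are at (423,235), (311,412) and (396,437). I'll confirm with an enlarged crop.

```bash
cat > h.py <<'E'
import numpy as np
from station import arm
def pt(n,u,v,z,s=1.0,u0=0,v0=0):
    "pixel (u,v) in a picture enlarged s times from crop origin u0,v0 -> world point at height z"
    c=arm.get_calibration(n);u=(np.array(u)+.5)/s-.5+u0;v=(np.array(v)+.5)/s-.5+v0
    d=np.stack([(u-c['cx'])/c['fx'],(v-c['cy'])/c['fy'],np.ones_like(u)],-1)
    T=np.array(c['cam_to_world']);d=d@T[:3,:3].T;o=T[:3,3]
    return o+d*((z-o[2])/d[...,2])[...,None]
E
python3 - <<'E'
from h import *
import cv2
im=arm.grab_frame("top")[:,:,::-1]
cv2.imwrite("pics/crop1.png",cv2.resize(im[110:302,115:371],(800,600),interpolation=cv2.INTER_CUBIC))
P=lambda n,l,z:print(n,np.round(pt("top",*np.array(l,float).T,z,1.5625)[:,:2],4).tolist())
P("plate corners",[(264,274),(355,284),(343,374),(251,364)],0)
P("tub lid",[(486,313)],.04)
P("key",[(211,343)],.041)
P("kerb ends inner/outer top",[(381,296),(390,221),(373,362),(363,440)],.045)
P("bystanders tops",[(423,235),(311,412),(396,437)],.055)
P("lookalikes",[(500,212),(584,290),(524,418)],.04)
E
```

```text
plate corners [[0.6472, 0.2345], [0.6296, 0.0798], [0.4772, 0.0976], [0.4939, 0.2501]]
tub lid [[0.5718, -0.1357]]
key [[0.5229, 0.3065]]
kerb ends inner/outer top [[0.599, 0.0341], [0.7259, 0.02], [0.4917, 0.0462], [0.3699, 0.0608]]
bystanders tops [[0.6986, -0.0342], [0.4126, 0.1414], [0.3744, 0.0094]]
lookalikes [[0.7431, -0.1631], [0.6098, -0.296], [0.4039, -0.1914]]
```

View pics/crop1.png

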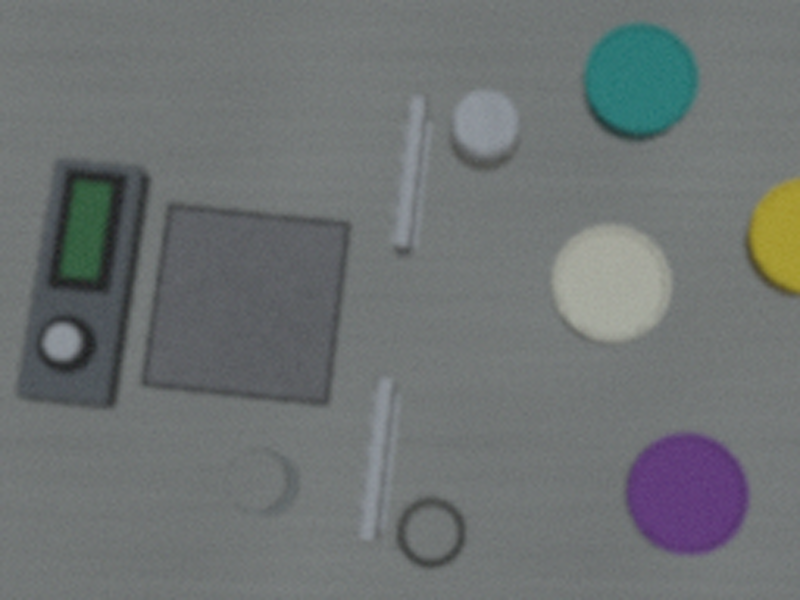

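The crop confirms it: the white lid is at crop (611,283), and the others are coloured. Plate corners are at crop (168,205), (349,223), (328,403) and (145,384), and the inner kerb ends at about (403,246) and (387,379). The plate's sides measure about 154 mm against the 150 given, and its yaw is about -0.11 rad.

- **Stage 1:** push the tub diagonally to a point in line with the gap, with both finger ends forming a cradle.
- **Stage 2:** push it straight through.

First, transit to the start of the push.

```bash

A='{"dx":0.077,"dy":-0.168,"twist":-10.6,"grip":-0.09}'
python3 -m crank '[{"dx":0.077,"dy":-0.168,"twist":-10.6,"grip":-0.09},{"dx":0.077,"dy":-0.168,"twist":-10.6,"grip":-0.09},{"dx":0.077,"dy":-0.168,"twist":-10.6,"grip":-0.09},{"dx":0.077,"dy":-0.168,"twist":-10.6,"grip":-0.09},{"dx":0.077,"dy":-0.168,"twist":-10.6,"grip":-0.09}]' 20
python3 - <<'E'
from h import *
P=lambda n,l,z:print(n,np.round(pt("top",*np.array(l,float).T,z,3.125,115,110)[:,:2],4).tolist())
P("plate",[(168,205),(349,223),(328,403),(145,384)],0)
P("tub",[(611,283)],.04);P("kerb inner",[(403,247),(387,379)],.045);P("kerb outer",[(417,97),(368,540)],.045);P("key",[(63,342)],.041)
E
```

```text
plate [[0.647, 0.2354], [0.6312, 0.0816], [0.4787, 0.0969], [0.4945, 0.2485]]
tub [[0.5716, -0.134]]
kerb inner [[0.6004, 0.0342], [0.4931, 0.0463]]
kerb outer [[0.7274, 0.0234], [0.3675, 0.0601]]
key [[0.5235, 0.3066]]invalid input at $[0]: expected keys dx, dy, dz, twist, grip
```

```bash

python3 -m crank '[{"dx":0.015,"dy":-0.034,"dz":0,"twist":-2,"grip":-0.09},{"dx":0.031,"dy":-0.067,"dz":0,"twist":-4,"grip":-0.09},{"dx":0.046,"dy":-0.1,"dz":0,"twist":-6.5,"grip":-0.09},{"dx":0.062,"dy":-0.134,"dz":0,"twist":-8.5,"grip":-0.09},{"dx":0.077,"dy":-0.168,"dz":0,"twist":-10.6,"grip":-0.09}]' 20
python3 -m crank '[{"dx":0.015,"dy":-0.034,"dz":0,"twist":-2,"grip":-0.09},{"dx":0.031,"dy":-0.067,"dz":0,"twist":-4,"grip":-0.09},{"dx":0.046,"dy":-0.1,"dz":0,"twist":-6.5,"grip":-0.09},{"dx":0.062,"dy":-0.134,"dz":0,"twist":-8.5,"grip":-0.09},{"dx":0.077,"dy":-0.168,"dz":0,"twist":-10.6,"grip":-0.09}]'
```

```text
t: 0.57
eef_pos: [0.2864, 0.472, 0.2262]
ee_rot: [3.141, -0.0, -0.501]
force: [-0.2, 1.2, 0.8]
width: 0.0599
gripper_force: 0.0
t: 0.98
eef_pos: [0.3633, 0.304, 0.2266]
ee_rot: [-3.141, 0.0, -0.686]
force: [1.6, 0.5, 0.0]
width: 0.04
gripper_force: 0.0
```

```bash

python3 -m crank '[{"dx":0.015,"dy":-0.034,"dz":0,"twist":-2,"grip":-0.09},{"dx":0.031,"dy":-0.067,"dz":0,"twist":-4,"grip":-0.09},{"dx":0.046,"dy":-0.1,"dz":0,"twist":-6.5,"grip":-0.09},{"dx":0.062,"dy":-0.134,"dz":0,"twist":-8.5,"grip":-0.09},{"dx":0.077,"dy":-0.168,"dz":0,"twist":-10.6,"grip":-0.09}]'
python3 -m crank '[{"dx":0.015,"dy":-0.034,"dz":0,"twist":-2,"grip":-0.09},{"dx":0.031,"dy":-0.067,"dz":0,"twist":-4,"grip":-0.09},{"dx":0.046,"dy":-0.1,"dz":0,"twist":-6.5,"grip":-0.09},{"dx":0.062,"dy":-0.134,"dz":0,"twist":-8.5,"grip":-0.09},{"dx":0.077,"dy":-0.168,"dz":0,"twist":-10.6,"grip":-0.09}]'
python3 -m crank '[{"dx":0.015,"dy":-0.034,"dz":0,"twist":-2,"grip":-0.09},{"dx":0.031,"dy":-0.067,"dz":0,"twist":-4,"grip":-0.09},{"dx":0.046,"dy":-0.1,"dz":0,"twist":-6.5,"grip":-0.09},{"dx":0.062,"dy":-0.134,"dz":0,"twist":-8.5,"grip":-0.09},{"dx":0.077,"dy":-0.168,"dz":0,"twist":-10.6,"grip":-0.09}]'
python3 -m crank '[{"dx":0,"dy":0,"dz":-0.03,"twist":0,"grip":-0.09},{"dx":0,"dy":0,"dz":-0.06,"twist":0,"grip":-0.09},{"dx":0,"dy":0,"dz":-0.09,"twist":0,"grip":-0.09},{"dx":0,"dy":0,"dz":-0.12,"twist":0,"grip":-0.09},{"dx":0,"dy":0,"dz":-0.14,"twist":0,"grip":-0.09}]'
```

```text
t: 1.4
eef_pos: [0.4403, 0.1361, 0.2267]
ee_rot: [-3.141, 0.0, -0.871]
force: [1.1, 0.6, -1.4]
width: 0.0399
gripper_force: 0.0
t: 1.82
eef_pos: [0.5174, -0.0321, 0.2266]
ee_rot: [-3.141, 0.0, -1.056]
force: [1.8, 0.7, 0.3]
width: 0.0397
gripper_force: 0.0
t: 2.23
eef_pos: [0.5944, -0.2, 0.2262]
ee_rot: [3.141, 0.0, -1.242]
force: [0.4, 1.2, 0.6]
width: 0.0395
gripper_force: 0.0
t: 2.65
eef_pos: [0.5923, -0.1982, 0.0833]
ee_rot: [3.139, 0.002, -1.241]
force: [0.1, -0.1, -0.5]
width: 0.04
gripper_force: 0.0
```

```bash

python3 -m crank '[{"dx":0,"dy":0,"dz":-0.02,"twist":0,"grip":-0.09},{"dx":0,"dy":0,"dz":-0.04,"twist":0,"grip":-0.09},{"dx":0,"dy":0,"dz":-0.06,"twist":0,"grip":-0.09},{"dx":0,"dy":0,"dz":-0.07,"twist":0,"grip":-0.09},{"dx":0,"dy":0,"dz":-0.07,"twist":0,"grip":-0.09}]'
python3 -m crank '[{"dx":-0.003,"dy":0.008,"dz":0,"twist":0,"grip":-0.09},{"dx":-0.005,"dy":0.015,"dz":0,"twist":0,"grip":-0.09},{"dx":-0.008,"dy":0.023,"dz":0,"twist":0,"grip":-0.09},{"dx":-0.01,"dy":0.03,"dz":0,"twist":0,"grip":-0.09},{"dx":-0.012,"dy":0.038,"dz":0,"twist":0,"grip":-0.09}]'
python3 -m crank '[{"dx":-0.003,"dy":0.008,"dz":0,"twist":0,"grip":-0.09},{"dx":-0.005,"dy":0.015,"dz":0,"twist":0,"grip":-0.09},{"dx":-0.008,"dy":0.023,"dz":0,"twist":0,"grip":-0.09},{"dx":-0.01,"dy":0.03,"dz":0,"twist":0,"grip":-0.09},{"dx":-0.012,"dy":0.038,"dz":0,"twist":0,"grip":-0.09}]'
python3 - <<'E'
from h import *
import cv2
im=arm.grab_frame("top")[:,:,::-1]
cv2.imwrite("pics/crop2.png",cv2.resize(im[110:302,115:371],(800,600),interpolation=cv2.INTER_CUBIC))
E
```

```text
t: 3.07
eef_pos: [0.5921, -0.198, 0.0139]
ee_rot: [3.137, 0.002, -1.24]
force: [-0.8, -0.1, 0.3]
width: 0.04
gripper_force: 0.0
t: 3.48
eef_pos: [0.5824, -0.1595, 0.0178]
ee_rot: [-3.14, -0.001, -1.239]
force: [0.2, -3.0, 1.1]
width: 0.0401
gripper_force: 1.6
t: 3.9
eef_pos: [0.5706, -0.1218, 0.0174]
ee_rot: [-3.14, -0.001, -1.239]
force: [1.7, -5.6, 4.9]
width: 0.0399
gripper_force: 2.9
```

View pics/crop2.png

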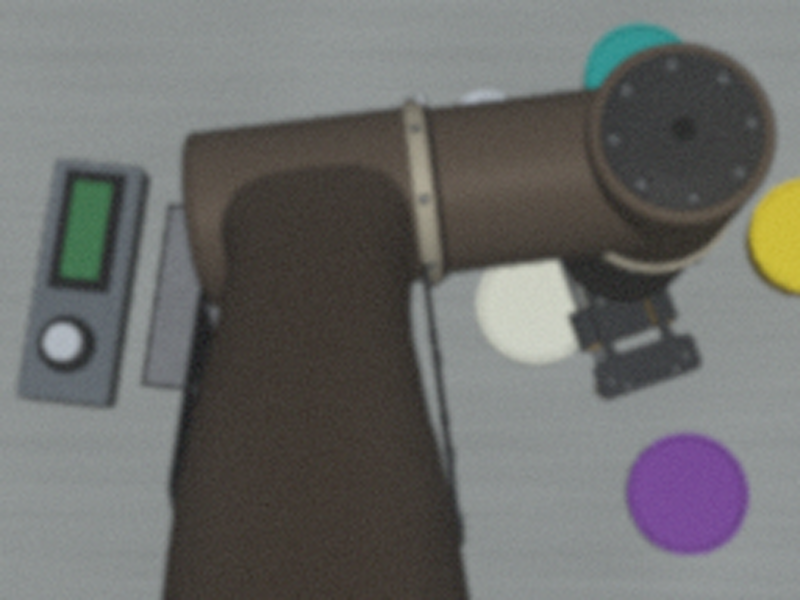

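The picture shows the tub cradled, with its left edge at 475 and bottom edge at 365. Its centre is therefore near (535,305), about (0.554, -0.073), which matches the prediction. I'll finish stage 1, back off, and turn square to the gap.

```bash

python3 -m crank '[{"dx":-0.003,"dy":0.008,"dz":0,"twist":0,"grip":-0.09},{"dx":-0.006,"dy":0.016,"dz":0,"twist":0,"grip":-0.09},{"dx":-0.009,"dy":0.023,"dz":0,"twist":0,"grip":-0.09},{"dx":-0.012,"dy":0.03,"dz":0,"twist":0,"grip":-0.09},{"dx":-0.014,"dy":0.037,"dz":0,"twist":0,"grip":-0.09}]'
python3 -m crank '[{"dx":0.002,"dy":-0.005,"dz":0,"twist":0,"grip":-0.09},{"dx":0.005,"dy":-0.015,"dz":0,"twist":0,"grip":-0.09},{"dx":0.007,"dy":-0.022,"dz":0,"twist":0,"grip":-0.09},{"dx":0.01,"dy":-0.03,"dz":0,"twist":0,"grip":-0.09},{"dx":0.01,"dy":-0.03,"dz":0,"twist":0,"grip":-0.09}]'
python3 -m crank '[{"dx":-0.007,"dy":0,"dz":0,"twist":-5,"grip":-0.09},{"dx":-0.014,"dy":0,"dz":0,"twist":-10,"grip":-0.09},{"dx":-0.021,"dy":0,"dz":0,"twist":-15,"grip":-0.09},{"dx":-0.028,"dy":0,"dz":0,"twist":-20,"grip":-0.09},{"dx":-0.033,"dy":0,"dz":0,"twist":-25.2,"grip":-0.09}]'
python3 - <<'E'
from h import *
import cv2
ims=[arm.grab_frame(n)[:,:,::-1] for n in("top","scene")]
a=cv2.resize(ims[0][110:302,115:371],(400,300),interpolation=cv2.INTER_CUBIC)
b=cv2.resize(ims[1],(400,300))
cv2.imwrite("pics/c3.png",cv2.resize(ims[0][110:302,115:371],(800,600),interpolation=cv2.INTER_CUBIC))
cv2.imwrite("pics/s3.png",cv2.resize(ims[1],(800,600),interpolation=cv2.INTER_CUBIC))
E
```

```text
t: 4.37
eef_pos: [0.5557, -0.0847, 0.0167]
ee_rot: [-3.142, -0.0, -1.24]
force: [1.8, -5.4, 4.3]
width: 0.0399
gripper_force: 2.8
t: 4.78
eef_pos: [0.5663, -0.1169, 0.0161]
ee_rot: [3.141, 0.0, -1.242]
force: [0.4, -0.2, 0.8]
width: 0.0399
gripper_force: 0.0
t: 5.2
eef_pos: [0.5322, -0.1158, 0.0163]
ee_rot: [3.141, 0.0, -1.685]
force: [0.1, 0.3, -0.5]
width: 0.0401
gripper_force: 0.0
```

View pics/s3.png

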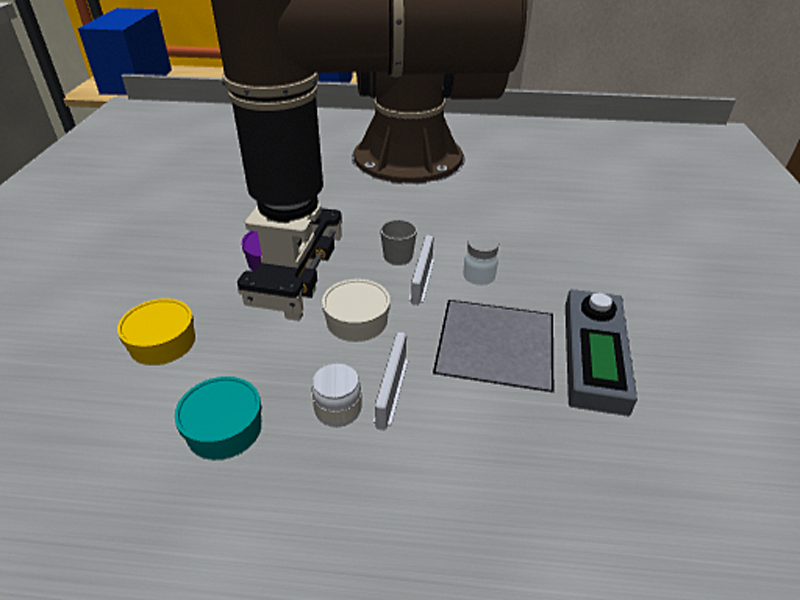

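The scene view shows the tub clear ahead of the gripper. Its lid spans x 323-391, with its centre near (357,303). I'll check it against the gap in this view.

```bash
python3 - <<'E'
from h import *
from scipy.optimize import least_squares
import cv2
im=cv2.imread("pics/s3.png")
P=lambda n,l,z:(lambda r:(print(n,np.round(r,4).tolist()),r)[1])(pt("scene",*np.array(l,float).T,z,1.5625)[:,:2])
p=P("plate",[(450,300),(553,313),(552,390),(435,374)],0);pc=p.mean(0);print("plate c",pc)
a=.11;ey=np.array([np.sin(a),np.cos(a)]);ex=np.array([ey[1],-ey[0]])
P("key",[(601,300)],.041)
# lid circle fit to its outline extremes
r=P("lid edge",[(323,303),(391,303),(357,281),(340,284),(374,284)],.04)
f=least_squares(lambda c:np.hypot(*(r-c).T)-.048,[.54,-.03]);c=f.x
for n,pl in(("scene plate",pc),("top plate",np.array([.5625,.1655]))):
    g=pl-.125*ey;print(n,"gap",g,"tub in gap axes",(c-g)@ex,(c-g)@ey)
print("tub",c,f.fun)
E
```

```text
plate [[0.4757, 0.0997], [0.4901, 0.2526], [0.6433, 0.2337], [0.6309, 0.0831]]
plate c [0.56000002 0.16726392]
key [[0.5033, 0.3102]]
lid edge [[0.5493, -0.0793], [0.5394, 0.0155], [0.4946, -0.0392], [0.5043, -0.0628], [0.4991, -0.0135]]
scene plate gap [0.54627773 0.04301941] tub in gap axes 0.004326048228808666 -0.07549818583767248
top plate gap [0.54877771 0.04125549] tub in gap axes 0.0016475328867499746 -0.0740193678442376
tub [ 0.54228957 -0.03249738] [-0.0006378   0.00010915  0.00013453  0.00063775 -0.00080119]
```

View pics/c3.png

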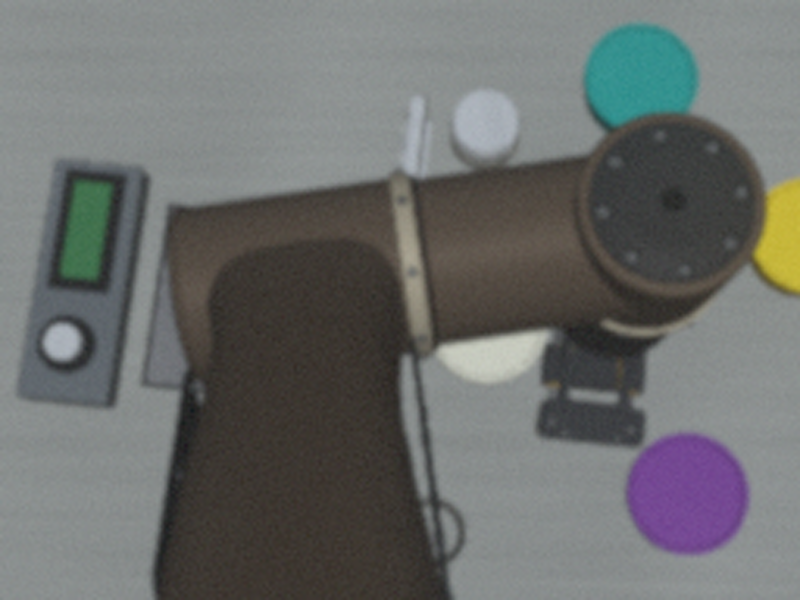

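The tub is 2-4 mm off the middle line and 75 mm short of the gap. The top view agrees, and it shows the fingers square behind the tub. Now I'll push along the gap line, x = 0.547 + 0.107·(y - 0.041), watching the force.

```bash

python3 -m crank '[{"dx":-0.002,"dy":0,"dz":0,"twist":0,"grip":-0.09},{"dx":-0.001,"dy":0.008,"dz":0,"twist":0,"grip":-0.09},{"dx":0,"dy":0.016,"dz":0,"twist":0,"grip":-0.09},{"dx":0.001,"dy":0.024,"dz":0,"twist":0,"grip":-0.09},{"dx":0.001,"dy":0.03,"dz":0,"twist":0,"grip":-0.09}]'
python3 -m crank '[{"dx":0.001,"dy":0.008,"dz":0,"twist":0,"grip":-0.09},{"dx":0.002,"dy":0.016,"dz":0,"twist":0,"grip":-0.09},{"dx":0.003,"dy":0.024,"dz":0,"twist":0,"grip":-0.09},{"dx":0.003,"dy":0.032,"dz":0,"twist":0,"grip":-0.09},{"dx":0.004,"dy":0.04,"dz":0,"twist":0,"grip":-0.09}]'
python3 - <<'E'
from h import *
import cv2
cv2.imwrite("pics/s4.png",cv2.resize(arm.grab_frame("scene")[130:322,130:386,::-1],(800,600),interpolation=cv2.INTER_CUBIC))
E
```

```text
t: 5.72
eef_pos: [0.5343, -0.0842, 0.0165]
ee_rot: [3.141, -0.0, -1.678]
force: [-0.7, -2.6, 0.1]
width: 0.0398
gripper_force: 1.4
t: 6.13
eef_pos: [0.5378, -0.0444, 0.0165]
ee_rot: [3.141, -0.0, -1.68]
force: [-0.8, -2.0, 0.4]
width: 0.0399
gripper_force: 1.3
```

View pics/s4.png

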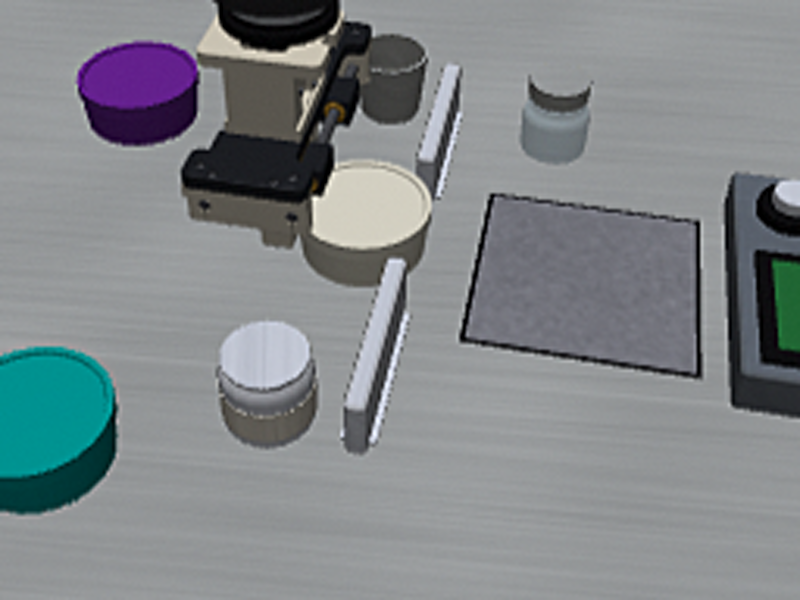

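The tub's front, at crop (400,190)-(425,230), is entering between the kerbs freely, with only about 2 N of force. I'll continue.

```bash

python3 -m crank '[{"dx":0.001,"dy":0.008,"dz":0,"twist":0,"grip":-0.09},{"dx":0.002,"dy":0.016,"dz":0,"twist":0,"grip":-0.09},{"dx":0.003,"dy":0.024,"dz":0,"twist":0,"grip":-0.09},{"dx":0.003,"dy":0.032,"dz":0,"twist":0,"grip":-0.09},{"dx":0.004,"dy":0.04,"dz":0,"twist":0,"grip":-0.09}]'
python3 -m crank '[{"dx":0.001,"dy":0.008,"dz":0,"twist":0,"grip":-0.09},{"dx":0.002,"dy":0.016,"dz":0,"twist":0,"grip":-0.09},{"dx":0.003,"dy":0.024,"dz":0,"twist":0,"grip":-0.09},{"dx":0.004,"dy":0.032,"dz":0,"twist":0,"grip":-0.09},{"dx":0.005,"dy":0.04,"dz":0,"twist":0,"grip":-0.09}]'
```

```text
t: 6.6
eef_pos: [0.5419, -0.0045, 0.0166]
ee_rot: [3.141, -0.0, -1.68]
force: [-0.8, -3.2, 2.1]
width: 0.0398
gripper_force: 1.6
t: 7.02
eef_pos: [0.547, 0.0356, 0.0166]
ee_rot: [3.141, -0.0, -1.68]
force: [-0.4, -4.6, 1.8]
width: 0.04
gripper_force: 1.7
```

```bash

python3 -m crank '[{"dx":0.001,"dy":0.008,"dz":0,"twist":0,"grip":-0.09},{"dx":0.002,"dy":0.016,"dz":0,"twist":0,"grip":-0.09},{"dx":0.003,"dy":0.024,"dz":0,"twist":0,"grip":-0.09},{"dx":0.003,"dy":0.032,"dz":0,"twist":0,"grip":-0.09},{"dx":0.004,"dy":0.04,"dz":0,"twist":0,"grip":-0.09}]'
python3 -m crank '[{"dx":0.001,"dy":0.01,"dz":0,"twist":0,"grip":-0.09},{"dx":0.002,"dy":0.02,"dz":0,"twist":0,"grip":-0.09},{"dx":0.003,"dy":0.03,"dz":0,"twist":0,"grip":-0.09},{"dx":0.004,"dy":0.038,"dz":0,"twist":0,"grip":-0.09},{"dx":0.004,"dy":0.038,"dz":0,"twist":0,"grip":-0.09}]'
python3 -m crank '[{"dx":-0.001,"dy":-0.008,"dz":0,"twist":0,"grip":-0.09},{"dx":-0.002,"dy":-0.02,"dz":0,"twist":0,"grip":-0.09},{"dx":-0.002,"dy":-0.02,"dz":0.02,"twist":0,"grip":-0.09},{"dx":-0.002,"dy":-0.02,"dz":0.05,"twist":0,"grip":-0.09},{"dx":-0.002,"dy":-0.02,"dz":0.085,"twist":0,"grip":-0.09}]'
python3 -m crank '[{"dx":0,"dy":0,"dz":0.02,"twist":0,"grip":-1},{"dx":0,"dy":0,"dz":0.04,"twist":0,"grip":-1},{"dx":0,"dy":0,"dz":0.05,"twist":0,"grip":-1},{"dx":0,"dy":0,"dz":0.05,"twist":0,"grip":-1},{"dx":0,"dy":0,"dz":0.05,"twist":0,"grip":-1}]'
python3 - <<'E'
from h import *
import cv2
cv2.imwrite("pics/s5.png",cv2.resize(arm.grab_frame("scene")[130:322,200:456,::-1],(800,600),interpolation=cv2.INTER_CUBIC))
E
```

```text
t: 7.43
eef_pos: [0.5509, 0.0755, 0.0165]
ee_rot: [3.141, -0.0, -1.68]
force: [-0.6, -4.1, 1.0]
width: 0.0402
gripper_force: 1.8
t: 7.85
eef_pos: [0.5557, 0.1149, 0.0166]
ee_rot: [-3.141, 0.001, -1.678]
force: [0.7, -0.0, -0.8]
width: 0.0402
gripper_force: 0.0
t: 8.27
eef_pos: [0.5514, 0.0907, 0.1008]
ee_rot: [3.138, -0.002, -1.681]
force: [0.2, 1.0, 0.2]
width: 0.04
gripper_force: 0.0
t: 8.68
eef_pos: [0.5527, 0.0921, 0.1512]
ee_rot: [-3.142, 0.001, -1.681]
force: [-0.2, -0.0, -0.7]
width: 0.012
gripper_force: 0.0
```

View pics/s5.png

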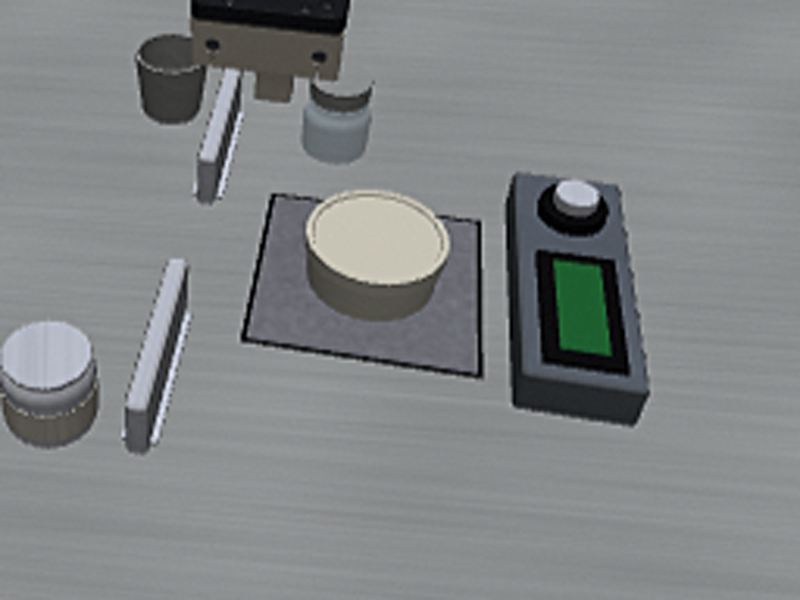

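The tub stands on the plate, with its lid spanning x 305-451 and its top edge at 190. The key's top is at about (577,192) in this crop and (63,342) in the top crop. I'll compute the tub's position and triangulate the key.

```bash
python3 - <<'E'
from h import *
from scipy.optimize import least_squares
S=lambda l,z:pt("scene",*np.array(l,float).T,z,3.125,200,130)[:,:2]
T=lambda l,z:pt("top",*np.array(l,float).T,z,3.125,115,110)[:,:2]
r=S([(305,240),(451,244),(375,190),(340,197),(412,197)],.04)
c=least_squares(lambda c:np.hypot(*(r-c).T)-.048,[.56,.16]);p=S([(273,195),(480,221),(482,376),(243,342)],0).mean(0)
a=.107;ey=np.array([np.sin(a),np.cos(a)]);ex=np.array([ey[1],-ey[0]])
print("tub",c.x,c.fun,"plate",p,"rel",(c.x-p)@ex,(c.x-p)@ey)
k=least_squares(lambda v:np.r_[S([(577,192)],v[2])[0]-v[:2],T([(63,342)],v[2])[0]-v[:2]],[.52,.305,.045])
print("key",k.x,k.fun,"expected",p-.055*ex+.132*ey)
E
```

```text
tub [0.56067423 0.16833504] [ 0.00268068  0.00020444  0.00051112 -0.00231906  0.00227574] plate [0.56083816 0.16643681] rel -0.0003657207763704594 0.0018698694906879169
key [0.52117488 0.30241024 0.05722101] [ 5.69817830e-05  4.59752400e-04 -5.69817123e-05 -4.59752405e-04] expected [0.52024977 0.30355567]
```

The tub is within 2 mm of the plate's centre (allowed 27 mm). The key is at (0.521, 0.303), with its top at z of about 0.055. I'll move above it with the fingers shut, then come down to just over it.

```bash

python3 -m crank '[{"dx":-0.005,"dy":0.035,"dz":0,"twist":0,"grip":-1},{"dx":-0.01,"dy":0.07,"dz":0,"twist":0,"grip":-1},{"dx":-0.015,"dy":0.105,"dz":0,"twist":0,"grip":-1},{"dx":-0.02,"dy":0.14,"dz":0,"twist":0,"grip":-1},{"dx":-0.025,"dy":0.17,"dz":0,"twist":0,"grip":-1}]'
python3 -m crank '[{"dx":-0.007,"dy":0.03,"dz":0,"twist":0,"grip":-1},{"dx":-0.007,"dy":0.041,"dz":0,"twist":0,"grip":-1},{"dx":-0.007,"dy":0.041,"dz":-0.03,"twist":0,"grip":-1},{"dx":-0.007,"dy":0.041,"dz":-0.06,"twist":0,"grip":-1},{"dx":-0.007,"dy":0.041,"dz":-0.08,"twist":0,"grip":-1}]'
python3 -m crank '[{"dx":0,"dy":0,"dz":-0.002,"twist":0,"grip":-1},{"dx":0,"dy":0,"dz":-0.004,"twist":0,"grip":-1},{"dx":0,"dy":0,"dz":-0.006,"twist":0,"grip":-1},{"dx":0,"dy":0,"dz":-0.008,"twist":0,"grip":-1},{"dx":0,"dy":0,"dz":-0.01,"twist":0,"grip":-1}]'
```

```text
t: 9.15
eef_pos: [0.5269, 0.2641, 0.1495]
ee_rot: [3.14, -0.002, -1.68]
force: [0.5, -0.3, -0.6]
width: 0.0005
gripper_force: 0.0
t: 9.57
eef_pos: [0.5192, 0.3026, 0.0675]
ee_rot: [3.138, -0.003, -1.68]
force: [-0.3, 0.1, -0.6]
width: 0.0004
gripper_force: 0.0
t: 9.98
eef_pos: [0.5217, 0.3043, 0.0627]
ee_rot: [-3.14, 0.002, -1.68]
force: [0.0, -1.3, 0.6]
width: 0.0005
gripper_force: 0.0
```

```bash

python3 -m crank '[{"dx":0,"dy":0,"dz":-0.001,"twist":0,"grip":-1},{"dx":0,"dy":0,"dz":-0.003,"twist":0,"grip":-1},{"dx":0,"dy":0,"dz":-0.005,"twist":0,"grip":-1},{"dx":0,"dy":0,"dz":-0.006,"twist":0,"grip":-1},{"dx":0,"dy":0,"dz":-0.006,"twist":0,"grip":-1}]'
python3 -m crank '[{"dx":0,"dy":0,"dz":-0.001,"twist":0,"grip":-1},{"dx":0,"dy":0,"dz":-0.002,"twist":0,"grip":-1},{"dx":0,"dy":0,"dz":-0.003,"twist":0,"grip":-1},{"dx":0,"dy":0,"dz":-0.003,"twist":0,"grip":-1},{"dx":0,"dy":0,"dz":-0.003,"twist":0,"grip":-1}]'
```

```text
t: 10.4
eef_pos: [0.5213, 0.304, 0.0557]
ee_rot: [-3.141, 0.0, -1.679]
force: [0.4, 0.2, 2.3]
width: 0.0004
gripper_force: 0.9
t: 10.82
eef_pos: [0.5213, 0.304, 0.0527]
ee_rot: [-3.141, 0.0, -1.679]
force: [0.3, 0.3, 3.2]
width: 0.0005
gripper_force: 1.6
```

Contact: the spring force is rising. I'll go on in small steps to the hard stop.

```bash

python3 -m crank '[{"dx":0,"dy":0,"dz":-0.001,"twist":0,"grip":-1},{"dx":0,"dy":0,"dz":-0.002,"twist":0,"grip":-1},{"dx":0,"dy":0,"dz":-0.003,"twist":0,"grip":-1},{"dx":0,"dy":0,"dz":-0.003,"twist":0,"grip":-1},{"dx":0,"dy":0,"dz":-0.003,"twist":0,"grip":-1}]'
```

```text
t: 11.23
eef_pos: [0.5213, 0.3041, 0.0511]
ee_rot: [-3.141, 0.001, -1.679]
force: [-3.6, -1.8, 15.2]
width: 0.0009
gripper_force: 7.7
```

The tool stalled at z 0.051 with 15 N, well over the 4 N needed, so the key is at its stop. Now I'll let go and rise.

```bash

python3 -m crank '[{"dx":0,"dy":0,"dz":0.004,"twist":0,"grip":-1},{"dx":0,"dy":0,"dz":0.015,"twist":0,"grip":-1},{"dx":0,"dy":0,"dz":0.04,"twist":0,"grip":-1},{"dx":0,"dy":0,"dz":0.07,"twist":0,"grip":-1},{"dx":0,"dy":0,"dz":0.1,"twist":0,"grip":-1}]'
python3 -m crank '[{"dx":0,"dy":0.03,"dz":0.02,"twist":0,"grip":-1},{"dx":0,"dy":0.06,"dz":0.02,"twist":0,"grip":-1},{"dx":0,"dy":0.09,"dz":0.02,"twist":0,"grip":-1},{"dx":0,"dy":0.1,"dz":0.02,"twist":0,"grip":-1},{"dx":0,"dy":0.1,"dz":0.02,"twist":0,"grip":-1}]'
python3 - <<'E'
from h import *
import cv2
cv2.imwrite("pics/s6.png",cv2.resize(arm.grab_frame("scene")[:,:,::-1],(800,600),interpolation=cv2.INTER_CUBIC))
E
```

```text
t: 11.65
eef_pos: [0.5201, 0.303, 0.15]
ee_rot: [3.14, -0.002, -1.68]
force: [-0.1, 0.4, 1.2]
width: 0.0004
gripper_force: 0.0
t: 12.07
eef_pos: [0.5203, 0.4057, 0.1688]
ee_rot: [3.141, -0.001, -1.678]
force: [0.1, -0.3, -1.5]
width: 0.0004
gripper_force: 0.0
```

View pics/s6.png

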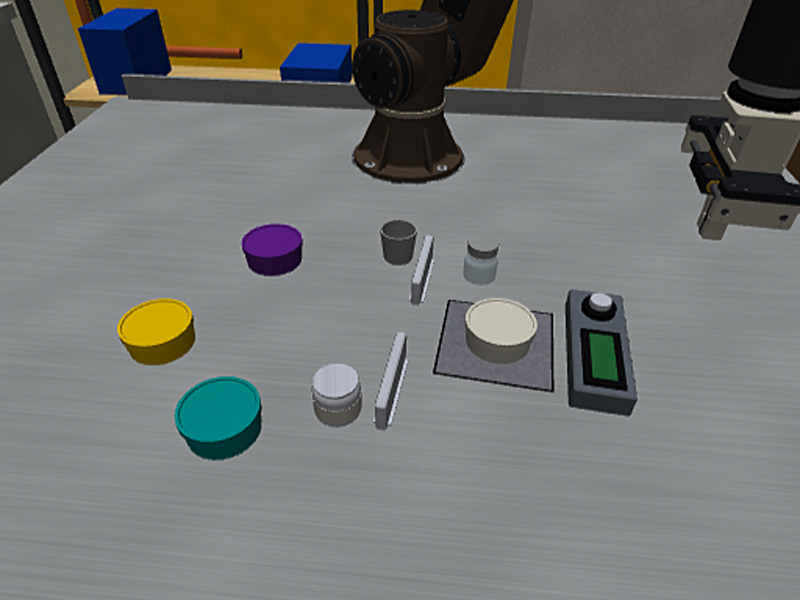

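The tub is on the plate at (501,329), the key is back up at (601,302), and the jar, tin and cup haven't moved. The arm is clear.

```bash
python3 -c "from station import arm; print(arm.job_done())"
```

```text
the job is handed in; nothing more can be done
None
```

The job is handed in: the white tub was pushed through the gap and measured within about 2 mm of the plate's centre, then the key was pressed to its stop and released, with the jar, tin and cup left where they stood (about 12 s of the 58 s used).

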